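# Stack the parts trays in alternating steps

### The arm

A 7-joint arm with a two-finger parallel gripper is mounted at the origin on a cart in front of the work surface, level with it; the furniture and walls round the work are solid. World frame = base frame: x ahead of the robot, y to its left, z up, the work surface at z = 0. Lengths are in m, angles in rad, forces in N, time in s.
With the tool pointing down it reaches from about 0.35 to 0.9 m from the base axis. Payload 8.1 kg.
Tool frame: the origin (TCP) lies where the fingers leave the gripper's body, on its centre line; the fingertips stand 66 mm ahead of it and the grasp point (between the pads) lies 47 mm ahead of it; z points along the fingers, y is the line along which they close (so a half turn about z gives the same grasp; the last joint's range is limited). The gripper opens to 92 mm and grips with 3 to 60 N. Pads are 19 mm wide; open, the fingers measure 130 mm over their backs; the gripper's body (75 mm by 190 mm) begins 47 mm behind the grasp point.
Start: joints at [1.212, 0.434, 0.025, 1.573, -0.012, 1.134, -0.075], TCP at [0.158, -0.605, 0.292] pointing down, gripper open.
Joint ranges: [-2.62, 2.62], [-0.44, 2.09], [-1.27, 1.32], [0.08, 2.57], [-1.32, 4.46], [0.12, 2], [-2.74, 2.74]. Speed limits (rad/s): [2.22, 2.22, 3.01, 3.01, 3.14, 3.14, 3.14].

### API

Orientations are given as a rotation vector (axis times angle).
In Python, from cell import arm gives the robot as it stands.
- The arm moves only by the tool send_rows, never from a script. Its argument "motion" is text: rows parted by semicolons, each of 7 numbers parted by spaces: the closure, from 0 (fully open) to 1 (shut), then the shift along the world's x, y, z in m, then the turn, a rotation vector about the world's x, y, z in degrees. A call has 1 to 5 rows; each row shifts and turns the commanded pose from where the row before left it; what a row does not reach is not made up. A row lasts 1/8 s, in which the tool goes at most 62.5 mm and 10.7 degrees, less where a joint would pass 70% of its speed; a pose out of reach is approached as far as the arm can. A call is refused whole if a number of a shift passes 0.0625 or a number of a turn 10.7, either way. A call with a gripper value outside its range is refused whole. The fingers move at their own pace and stop on an object; "force" is the grip in N (left out, the last holds). Time passes only in rows, so rows that do not move let the fingers close. It gives the time, the measured TCP pose, the force, the opening and the grip force at its end, in the units of the state.
- arm.observe(): the state, without advancing time (a new reading comes with each control period).
- arm.get_image(name): name is "side" or "top"; returns (picture, depth): 420x560x3 uint8, blue, green, red; 420x560 float32, m along the optical axis (not along the pixel's ray), 0 where there is no reading.
- arm.camera_model(name): a dict with "fx", "fy", "cx", "cy" (pixels), "view" (4x4, takes a point from world to camera coordinates). Camera axes: x right, y down, z forward; pixel columns grow to the right and rows downward; lengths in m; the calibration is good to about 2 mm. A picture is of the moment at which its call begins. camera_model takes no time and is no camera call.
- arm.sign_off(): hands the job in; it is judged then, once.
The state is a dict: "clock": time; "joints": joint angles; "dq": joint speeds; "joint_efforts": joint torques, N m; "position": TCP position; "ee_rot": TCP orientation; "force": force on the tool from outside, world axes, zero at the start; "ft_torque": the same for the moment, N m; "width": opening from 0.0 (shut) to 1.0 (fully open); "gripper_force": force on a finger pad.
Only numpy, scipy, OpenCV 4.12 (cv2) and the standard library are available. Lean on these libraries where they do the work, as an engineer would, in place of code of your own. Each camera call takes 0.05 s, during which the arm holds its last target. There are 200 camera calls.

### The job

Stack the two loose parts trays on the heavy base tray in alternating steps: first the deeper tray, with its pull end standing out over the left end of the base tray, then the shallower tray on top of it, with its pull end standing out over the right end of the deeper one. Each has a hidden groove across its underside: ease the tray outward, pull end first, until the groove drops over the end wall beneath and the tray lies flat, and then leave it. Do not shove the base tray along the bench, and leave the jar, masking tape and screwdriver where they are.

Things in the scene. Friction and masses are not known exactly. Their poses are not given: they have to be found in the camera images.
- base_tray: Open wooden tray holding steel bars, 160 mm long (y) x 124 wide (x) x 50 high; side walls 10 thick, end walls 12. Origin: centre of underside, z up. Its +y end, with a steel finger pull (44 wide, out 10), is the robot's left, turned up to 0.2 rad. Loose on the bench, 1.4 to 1.9 kg: it holds against a push of 8 N but slides under a hard one. Nothing hangs below its floor.
- base_lip (a point): Middle of the top of the base tray's left end wall (12 mm thick): 74 mm along +y from its origin, 50 mm up. The deeper tray's groove drops over this wall. Inside, the base tray has the same middle divider, 11 mm below the rim.
- deep_tray: Deeper loose tray, 160 mm long (y) x 124 wide (x) x 50 high, walls as the base tray, 0.3 to 0.5 kg. Grip from above its 12 thick divider, which runs along y in the middle (floor 6 up, divider top 39 up), 46 wide compartments beside it. Origin: centre of the floor's underside. Starts on two 14 high fixed bearers; pull end (+y) to the left, within 0.25 rad.
- deep_pull_end (a point): Middle of the bottom edge of the deeper tray's pull end, 80 mm along its +y. Under the floor hang two cross bars, 94 wide, 8 deep; the 18 mm groove between them is centred 20 to 40 mm from the tray's centre towards the pull end: it differs per tray and start, is out of sight and must be felt for. The bar outside the groove is 20 long, the inner one 14.
- deep_lip (a point): Middle of the top of the deeper tray's right end wall (away from its pull, 12 mm thick): 74 mm along -y from its origin, 50 mm up. Set a tray down with its centre 22 to 26 mm outward of the centre of the tray below, in line: the outer bar then always lands on the wall top. Further in, it may catch inside the wall; further out, it may pass the groove.
- shallow_tray: Shallower loose tray, as the deeper one (same plan, walls, bars, same range for its groove) but 38 mm high, divider top 27 up, 0.25 to 0.45 kg. Origin: centre of the floor's underside. Starts on 14 mm high bearers, pull end (its +y) to the robot's right, within 0.25 rad. The bars fit between the side walls below with 5 mm spare each side.
- shallow_pull_end (a point): Middle of the bottom edge of the shallower tray's pull end, 80 mm along its +y. With a bar on the wall, a tray's pull end rides 8 mm high; slid outward 5 to 35 mm, dragging at up to 3 N, the groove drops over the wall, the floor lies flat on the rim and the tray stops firmly. Its far end face, just above the rim below, can be pushed.
- jar_1: Bystander: clear jar with a black lid, 63 mm wide, 94 high, standing upright; origin at the centre of its underside.
- masking_tape: Bystander: roll of masking tape lying flat, 105 mm across, 36 high; origin at the centre of its underside.
- screwdriver_blue: Bystander: blue screwdriver lying on the bench, 202 mm long, 29 thick; origin at the underside near its middle.

How it is judged:
On the way:
1. the deeper tray lies flat on the base tray, its groove over the base tray's left end wall (y of deep_pull_end in the frame of base_tray between 0.107 and 0.139 m and z of deep_pull_end in the frame of base_tray between 0.046 and 0.0535 m and angle between the z axis of deep_tray and the z axis of base_tray, either way round below 0.03 rad), for 0.2 s.
At the end, for the whole second after the job is handed in: Deeper tray flat on the base tray (0.03 rad, floor within 4 mm of the rim), its pull end 27 to 59 mm out past the base tray's left end; shallower tray likewise on the deeper one, its pull end 27 to 59 mm out past the right end; all three at rest, base tray level (all of step 1 and y of shallow_pull_end in the frame of deep_tray between -0.139 and -0.107 m and z of shallow_pull_end in the frame of deep_tray between 0.046 and 0.0535 m and angle between the z axis of shallow_tray and the z axis of deep_tray, either way round below 0.03 rad and linear speed of each of base_tray, deep_tray, shallow_tray below 0.01 m/s and angle between base_tray's own z axis and vertical below 0.03 rad); the robot touches nothing.
It fails at once if the base tray is shoved more than 15 mm (distance of base_tray from where it was at the start of the episode above 0.015 m).
It fails at once if a bystander (jar, masking tape, screwdriver) is moved more than 30 mm (distance of any of jar_1, masking_tape, screwdriver_blue from where it was at the start of the episode above 0.03 m).
It also fails if it takes over 72 s, if anything falls off the work surface, if the arm or the gripper's body presses on something with over 40 N, if the wrist force passes 120 N, or if a joint passes its speed limit or range.

## Working session

There is one attempt and no reset: what is moved stays moved. The work goes in short steps, Python scripts to look and compute and a tool call to move; the robot and the scene stay as the last step left them, time stands still between calls to the robot, and variables do not carry over. Pictures are saved under pics/ and viewed, at most 10 in all, crops included, and the job is handed in when it is done.

Besides the shell and the picture viewer there is one more tool, called as name(argument=value, ...) on one line, values as JSON. send_rows: Moves the arm, as the interface text tells. Its arguments: {"type":"object","properties":{"motion":{"type":"string"},"force":{"type":"number"}},"required":["motion"]}

```bash
mkdir -p pics; ls; python3 - <<'E'
from cell import arm
import cv2,numpy as np
for n in("top","side"):
    p,d=arm.get_image(n); cv2.imwrite(f"pics/{n}0.png",p); np.save(f"{n}0.npy",d); m=arm.camera_model(n)
    print(n,{k:np.round(v,3).tolist() for k,v in m.items()})
print(arm.observe())
E
```

```text
pics
top {'fx': 501.98, 'fy': 501.98, 'cx': 278.504, 'cy': 202.445, 'view': [[-0.44, -0.898, -0.005, 0.213], [-0.872, 0.429, -0.235, 0.545], [0.213, -0.1, -0.972, 1.504], [0.0, 0.0, 0.0, 1.0]]}
side {'fx': 431.461, 'fy': 431.461, 'cx': 280.222, 'cy': 211.204, 'view': [[-0.887, -0.462, 0.016, 0.518], [-0.311, 0.571, -0.76, 0.271], [0.342, -0.679, -0.65, 1.368], [0.0, 0.0, 0.0, 1.0]]}
{'clock': 0.1, 'joints': array([ 1.21236532,  0.43514714,  0.02494891,  1.57400812, -0.01157918,
        1.13396042, -0.07507091]), 'dq': array([ 0.00029852, -0.00453605, -0.00207769, -0.00311543,  0.00101855,
        0.00103821,  0.0018181 ]), 'joint_efforts': array([ 3.43699110e-03, -6.69124246e+01,  9.88054052e-01, -3.15146220e+01,
       -6.06062589e-02,  3.73639364e-02, -3.47075968e-07]), 'position': array([ 0.15803076, -0.60432204,  0.29152614]), 'ee_rot': array([-3.11459492e+00, -4.00577793e-01,  4.84090172e-04]), 'force': array([ 0.19840414, -0.03202713, -0.82920166]), 'ft_torque': array([ 0.03521415, -0.02220634, -0.03878744]), 'gripper_force': 0.0, 'width': 0.9997803208316969}
```

View pics/top0.png

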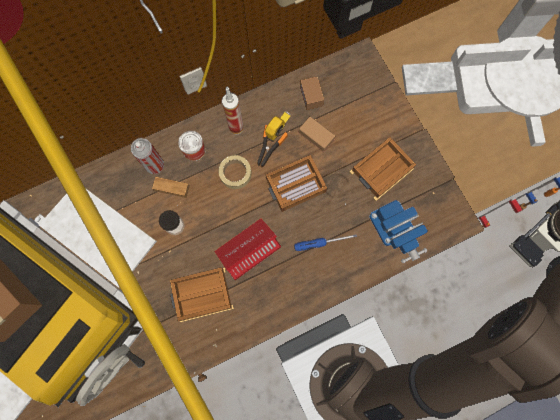

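View pics/side0.png

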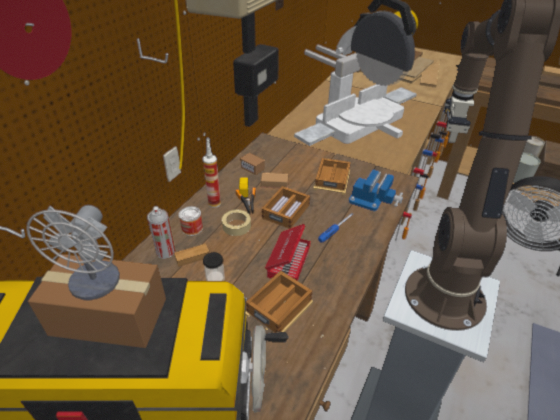

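The top view shows the base tray with bars at about (296,183), one loose tray at (201,294) and the other at (384,167). The jar is at (170,222), the tape at (235,170) and the screwdriver at (322,243). The side view agrees. Next I'll measure rim heights and rectangles from depth.

```bash
cat > h.py <<'E'
import numpy as np,cv2
from cell import arm
def cloud(n,d):
    m=arm.camera_model(n); V=np.array(m["view"]); v,u=np.mgrid[:d.shape[0],:d.shape[1]]
    c=np.stack([(u-m["cx"])/m["fx"]*d,(v-m["cy"])/m["fy"]*d,d],-1)
    P=(c-V[:3,3])@V[:3,:3]; P[d==0]=np.nan; return P
def px(n,p):
    m=arm.camera_model(n);V=np.array(m["view"]);c=V[:3,:3]@p+V[:3,3]; return m["fx"]*c[0]/c[2]+m["cx"],m["fy"]*c[1]/c[2]+m["cy"]
def ray(n,u,v,z):
    m=arm.camera_model(n);V=np.array(m["view"]);R=V[:3,:3]; o=-R.T@V[:3,3]
    d=R.T@np.array([(u-m["cx"])/m["fx"],(v-m["cy"])/m["fy"],1]); return o+d*(z-o[2])/d[2]
E
python3 - <<'E'
from h import *
for n in("top","side"):
    d=np.load(n+"0.npy");P=cloud(n,d)
    C={"top":{"L":(201,294),"B":(296,183),"R":(384,167)},"side":{"L":(279,302),"B":(286,206),"R":(333,174)}}[n]
    for k,(u,v) in C.items():
        w=48
        Q=P[v-w:v+w,u-w:u+w].reshape(-1,3); c=ray(n,u,v,.03); 
        Q=Q[np.hypot(*(Q[:,:2]-c[:2]).T)<.13]
        print(n,k,c.round(3),"hist",np.histogram(Q[:,2],np.arange(-.004,.084,.004))[0])
        for lo,hi in((.032,.047),(.034,.048),(.043,.058),(.046,.056),(.057,.07)):
            S=Q[(Q[:,2]>lo)&(Q[:,2]<hi)]
            if len(S)>20:
                r=cv2.minAreaRect((S[:,:2]*1000).astype(np.float32)); print(lo,hi,len(S),np.round(r[0],1),np.round(r[1],1),round(r[2],1),S[:,2].mean().round(4))
# px of upscaled crops
t=cv2.imread("pics/top0.png");s=cv2.imread("pics/side0.png")
f=lambda i,u,v,w=45:cv2.resize(i[v-w:v+w,u-w:u+w],(266,266),interpolation=cv2.INTER_CUBIC)
cv2.imwrite("pics/crops.png",np.vstack([np.hstack([f(t,201,294),f(t,296,183),f(t,384,167)]),np.hstack([f(s,279,302),f(s,286,206),f(s,333,174)])]))
E
```

```text
top L [0.437 0.287 0.03 ] hist [1097 1016  340   73  190  472  472  173   47   30   32   37   57   93
  116  130  261  230   83   12    5]
0.032 0.047 137 [432.8 271.5] [213.3 123.4] 78.0 0.0404
0.034 0.048 143 [432.8 271.5] [213.3 123.4] 78.0 0.0421
0.043 0.058 329 [458.8 287.3] [171.  167.7] 77.7 0.0517
0.046 0.056 240 [457.4 287.1] [170.8 166.5] 79.1 0.0516
0.057 0.07 658 [456.8 280.8] [165.4 166.4] 77.6 0.0636
top B [ 0.624 -0.132  0.03 ] hist [1016  935  440  200  265  306  152   64   72   83  116  120  190  226
  125   21    3    0    0    0    0]
0.032 0.047 444 [ 625.8 -127.5] [171.3 126.8] 88.4 0.0404
0.034 0.048 473 [ 625.8 -127.5] [171.3 126.8] 88.4 0.042
0.043 0.058 581 [ 625.9 -131.6] [162.  127.3] 89.2 0.0494
0.046 0.056 463 [ 625.2 -131.4] [161.7 125.8] 88.5 0.0503
top R [ 0.546 -0.413  0.03 ] hist [853 863 321  71 144 395 389 159  57  53  95 115 125 246 204  64   6   2
   1  10   4]
0.032 0.047 353 [ 544.9 -404.4] [124.2 172.3] 13.5 0.0407
0.034 0.048 366 [ 545.2 -404.5] [125.  172.4] 13.8 0.0418
0.043 0.058 654 [ 545.3 -404.7] [125. 172.] 13.6 0.0507
0.046 0.056 518 
[... 494 characters left out ...]
side B [ 0.627 -0.128  0.03 ] hist [414 423 107  68 142 161  85  75  70  97 111 101 111 173  53   4   0   0
   0   0   0]
0.032 0.047 380 [ 624.2 -125.8] [175.4 126. ] 86.1 0.0394
0.034 0.048 373 [ 626.9 -125.3] [173.6 126.9] 88.6 0.0411
0.043 0.058 363 [ 626.4 -128.2] [166.8 126. ] 89.3 0.0491
0.046 0.056 292 [ 626.4 -128.2] [166.8 126. ] 89.3 0.05
side R [ 0.548 -0.41   0.03 ] hist [342 320  65  21  46 140 149  59  41  44  60  83  71 117  86  14   0   1
   2   1   1]
0.032 0.047 241 [ 543.3 -400.4] [124.9 171.6] 10.6 0.0404
0.034 0.048 245 [ 542.5 -400.7] [125. 172.] 9.9 0.0413
0.043 0.058 312 [ 547.1 -403.1] [123.4 174.1] 13.2 0.05
0.046 0.056 239 [ 547.6 -405.1] [123.4 170. ] 13.3 0.0511
```

View pics/crops.png

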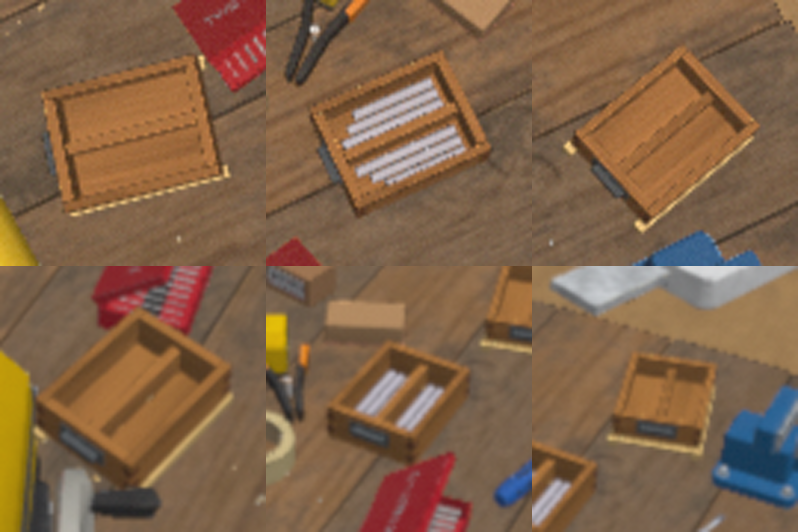

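The dark plate on the right-hand (shallow) tray seems to face +y, while the text puts its pull end on the right. I'll refine the poses and check what sticks out at each end.

```bash
python3 - <<'E'
from h import *
img={n:cv2.imread(f"pics/{n}0.png") for n in("top","side")}
for k,c0,zr in(("L",(.457,.283),.064),("B",(.6255,-.130),.050),("R",(.546,-.408),.052)):
  for n in("top","side"):
    P=cloud(n,np.load(n+"0.npy")); hsv=cv2.cvtColor(img[n],cv2.COLOR_BGR2HSV)
    wood=(hsv[...,1]>110)&(hsv[...,0]<20)
    near=np.hypot(P[...,0]-c0[0],P[...,1]-c0[1])<.115
    S=P[near&wood&(abs(P[...,2]-zr)<.0045)][:,:2]
    r=cv2.minAreaRect((S*1000).astype(np.float32)); b=cv2.boxPoints(r)
    # long axis pointing +y
    e=[b[1]-b[0],b[2]-b[1]]; l=max(e,key=np.linalg.norm); l=l/np.linalg.norm(l); l=l*np.sign(l[1]); yaw=np.arctan2(-l[0],l[1])
    c=np.array(r[0])/1000
    print(k,n,len(S),"c",c.round(4),"size",np.round(sorted(r[1]),1),"yaw",yaw.round(3))
    dl=(P[...,:2]-c)@l; w=np.array([l[1],-l[0]]); dw=(P[...,:2]-c)@w
    for s in(1,-1):
      m=near&(s*dl>.078)&(s*dl<.1)&(abs(dw)<.03)
      for lo in np.arange(.016,zr,.008):
        q=m&(P[...,2]>lo)&(P[...,2]<lo+.008)
        if q.sum(): print("   end",s,"z%.3f"%lo,q.sum(),"max out %.4f"%(s*dl[q]).max(),"bgr",np.median(img[n][q],0))
E
```

```text
L top 541 c [0.4561 0.2803] size [164.3 165.3] yaw 1.356
   end 1 z0.016 11 max out 0.0857 bgr [ 87. 132. 170.]
   end 1 z0.024 4 max out 0.0827 bgr [ 83.  130.  169.5]
   end 1 z0.032 4 max out 0.0825 bgr [ 64.5 102.  138. ]
   end 1 z0.040 1 max out 0.0822 bgr [ 53.  81. 117.]
   end 1 z0.048 4 max out 0.0827 bgr [ 49.  83. 114.]
   end 1 z0.056 18 max out 0.0824 bgr [ 57.   99.  149.5]
L side 593 c [0.4374 0.2898] size [126.4 163.5] yaw -0.205
   end 1 z0.016 19 max out 0.0811 bgr [47. 63. 82.]
   end 1 z0.024 3 max out 0.0807 bgr [37. 58. 81.]
   end 1 z0.032 5 max out 0.0881 bgr [46. 56. 69.]
   end 1 z0.040 32 max out 0.0905 bgr [56.5 59.  65.5]
   end 1 z0.048 57 max out 0.0902 bgr [75. 73. 74.]
   end 1 z0.056 28 max out 0.0824 bgr [49.  69.  90.5]
   end -1 z0.056 7 max out 0.0816 bgr [ 62. 110. 161.]
B top 429 c [ 0.6252 -0.132 ] size [125.8 160.5] yaw -0.026
   end 1 z0.016 1 max out 0.0835 bgr [87. 88. 86.]
   end 1 z0.024 15 max out 0.0897 bgr [84. 84. 87.]
   end 1 z0.032 32 max out 0.0902 bgr [77.5 82.5 86.5]
   end 1 z0.040 12 max out 0.0877 bgr [62.  75.5 94. ]
   en
[... 846 characters left out ...]
4 max out 0.0910 bgr [78.5 79.  83. ]
   end 1 z0.048 25 max out 0.0862 bgr [60. 77. 92.]
   end -1 z0.040 4 max out 0.0815 bgr [ 67.5 113.5 171. ]
   end -1 z0.048 8 max out 0.0802 bgr [ 64.5 108.5 159.5]
R side 206 c [ 0.5476 -0.4051] size [123.4 170. ] yaw 0.231
   end 1 z0.016 8 max out 0.0830 bgr [ 72.5 114.5 143. ]
   end 1 z0.024 11 max out 0.0837 bgr [48. 62. 79.]
   end 1 z0.032 17 max out 0.0910 bgr [56. 59. 68.]
   end 1 z0.040 29 max out 0.0915 bgr [69. 68. 69.]
   end 1 z0.048 9 max out 0.0838 bgr [ 57.  82. 116.]
   end -1 z0.016 1 max out 0.0787 bgr [ 48.  81. 117.]
   end -1 z0.040 2 max out 0.0808 bgr [ 53.   96.5 140.5]
   end -1 z0.048 5 max out 0.0825 bgr [ 65. 111. 156.]
```

The rim heights settle which is which: the left tray is deep (64 mm) and the right one shallow (52 mm). The shallow tray's visible pull faces +y, so I'll check that before placing it. First I'll refine the deep tray pose and the obstacle heights.

```bash
python3 - <<'E'
from h import *
P=cloud("top",np.load("top0.npy")); hsv=cv2.cvtColor(cv2.imread("pics/top0.png"),cv2.COLOR_BGR2HSV)
wood=(hsv[...,1]>110)&(hsv[...,0]>4)&(hsv[...,0]<20)
for n in("top","side"):
    P=cloud(n,np.load(n+"0.npy")); hsv=cv2.cvtColor(cv2.imread(f"pics/{n}0.png"),cv2.COLOR_BGR2HSV)
    m=(hsv[...,1]>110)&(hsv[...,0]>4)&(hsv[...,0]<20)&(abs(P[...,2]-.064)<.006)&(np.hypot(P[...,0]-.437,P[...,1]-.288)<.106)
    k,lab,st,ce=cv2.connectedComponentsWithStats(m.astype(np.uint8),connectivity=8)
    i=1+st[1:,4].argmax(); S=P[lab==i][:,:2]*1000
    print(n,len(S),cv2.minAreaRect(S.astype(np.float32)))
P=np.vstack([cloud(n,np.load(n+"0.npy")).reshape(-1,3) for n in("top","side")])
P=P[(P[:,2]>.02)&(P[:,2]<.5)]
for x in np.arange(.3,.9,.05): print("%.2f"%x,[int(1000*np.percentile(q,98)) if len(q:=P[(abs(P[:,0]-x)<.025)&(abs(P[:,1]-y)<.025)][:,2])>5 else 0 for y in np.arange(-.55,.5,.05)])
E
```

```text
top 611 ((436.7516174316406, 287.0822448730469), (160.78921508789062, 124.50318908691406), 77.70494079589844)
side 636 ((437.4077453613281, 289.8276062011719), (163.50198364257812, 126.42273712158203), 78.27696228027344)
0.30 [0, 0, 0, 121, 120, 120, 0, 0, 0, 0, 0, 0, 0, 0, 0, 0, 0, 0, 0, 0, 0]
0.35 [0, 0, 0, 119, 119, 119, 0, 0, 0, 0, 0, 0, 0, 0, 0, 67, 67, 68, 0, 0, 0]
0.40 [0, 0, 0, 119, 119, 117, 0, 26, 31, 32, 28, 0, 0, 0, 0, 68, 65, 68, 68, 66, 0]
0.45 [0, 0, 0, 0, 77, 79, 0, 0, 0, 32, 33, 36, 69, 109, 110, 106, 57, 56, 68, 55, 287]
0.50 [0, 57, 56, 56, 58, 45, 0, 0, 0, 0, 0, 108, 110, 108, 102, 95, 68, 68, 68, 0, 0]
0.55 [0, 58, 51, 46, 56, 57, 0, 57, 56, 57, 56, 82, 77, 72, 64, 58, 0, 0, 0, 0, 0]
0.60 [0, 59, 57, 55, 56, 56, 0, 54, 45, 48, 54, 0, 0, 0, 0, 0, 0, 0, 0, 50, 49]
0.65 [0, 0, 0, 0, 0, 0, 0, 56, 44, 44, 54, 0, 0, 0, 0, 0, 98, 98, 51, 50, 51]
0.70 [0, 0, 0, 0, 0, 40, 39, 55, 54, 54, 56, 42, 42, 37, 0, 0, 98, 98, 49, 49, 51]
0.75 [0, 0, 0, 0, 0, 40, 39, 0, 30, 31, 28, 41, 42, 40, 0, 35, 35, 0, 0, 49, 50]
0.80 [0, 0, 0, 0, 0, 39, 39, 63, 71, 61, 0, 42, 41, 0, 0, 35, 36, 36, 0, 47, 50]
0.85 [0, 0, 0, 0, 56, 55, 0, 63, 73, 60, 212, 0, 0, 79, 80, 0, 168, 167, 0, 0, 49]
0.90 [427, 426, 424, 426, 55, 56, 0, 0, 0, 0, 293, 215, 0, 79, 80, 0, 199, 177, 0, 0, 46]
```

send_rows(motion="0.57 0.05 0.06 0.05 0 0 10; 0.57 0.05 0.06 0.03 0 0 10; 0.57 0.05 0.06 0 0 0 10; 0.57 0.03 0.06 0 0 0 10; 0.57 0.03 0.06 0 0 0 10")

```text
clock: 0.72
position: [0.3258, -0.3576, 0.3482]
ee_rot: [-2.65, -1.688, 0.0]
force: [1.0, -0.6, 0.3]
width: 0.505
gripper_force: 0.0
```

send_rows(motion="0.57 0.01 0.06 0 0 0 6.5; 0.57 0.01 0.06 0 0 0 6.5; 0.57 0.01 0.06 0 0 0 0; 0.57 0.01 0.06 0 0 0 0; 0.57 0.01 0.06 0 0 0 0")

```text
clock: 1.35
position: [0.3748, -0.0577, 0.3484]
ee_rot: [2.447, 1.969, -0.0]
force: [1.3, -0.1, 0.2]
width: 0.431
gripper_force: 0.0
```

send_rows(motion="0.57 0.01 0.06 0 0 0 0; 0.57 0.01 0.06 0 0 0 0; 0.57 0.01 0.06 0 0 0 0; 0.57 0.01 0.06 0 0 0 0; 0.57 0.01 0.06 0 0 0 0")

```text
clock: 1.98
position: [0.4253, 0.2419, 0.3482]
ee_rot: [2.448, 1.968, -0.0]
force: [1.3, -0.8, -0.1]
width: 0.427
gripper_force: 0.0
```

send_rows(motion="0.57 0.01 0.05 -0.04 0 0 0; 0.57 0 0 -0.06 0 0 0; 0.57 0 0 -0.06 0 0 0; 0.57 0 0 0 0 0 0; 0.57 0 0 0 0 0 0")

```text
clock: 2.6
position: [0.4353, 0.2894, 0.1916]
ee_rot: [-2.447, -1.97, -0.003]
force: [0.5, -0.9, 1.1]
width: 0.433
gripper_force: 0.0
```

send_rows(motion="0.57 0.003 0.008 -0.05 0 0 0; 0.57 0 0 -0.04 0 0 0; 0.57 0 0 0 0 0 0; 0.57 0 0 0 0 0 0")

```text
clock: 3.1
position: [0.439, 0.2977, 0.1026]
ee_rot: [2.448, 1.969, 0.006]
force: [-0.5, 0.7, -0.7]
width: 0.427
gripper_force: 0.0
```

send_rows(motion="0.57 0 0 -0.007 0 0 0; 0.57 0 0 0 0 0 0; 1 0 0 0 0 0 0; 1 0 0 0 0 0 0; 1 0 0 0 0 0 0", force=40)

```text
clock: 3.72
position: [0.4381, 0.2966, 0.0929]
ee_rot: [2.447, 1.969, 0.001]
force: [2.7, -0.8, -0.5]
width: 0.156
gripper_force: 1.0
```

send_rows(motion="1 0 0 0 0 0 0; 1 0 0 0 0 0 0; 1 0 0 0.03 0 0 0; 1 0 0 0.05 0 0 0; 1 0 0 0 0 0 0")

```text
clock: 4.35
position: [0.4383, 0.2981, 0.1755]
ee_rot: [-2.447, -1.97, -0.008]
force: [0.2, -0.4, -3.7]
width: 0.126
gripper_force: 40.0
```

send_rows(motion="1 0 0 0.05 0 0 0; 1 0.01 -0.02 0.03 0 0 0; 1 0.027 -0.055 0.01 0 0 3; 1 0.027 -0.055 0 0 0 3; 1 0.027 -0.055 0 0 0 3")

```text
clock: 4.97
position: [0.5286, 0.1095, 0.2613]
ee_rot: [-2.283, -2.157, 0.003]
force: [1.7, 0.2, -4.1]
width: 0.126
gripper_force: 40.0
```

send_rows(motion="1 0.027 -0.055 0 0 0 2.2; 1 0.027 -0.055 0 0 0 0; 1 0.027 -0.055 0 0 0 0; 1 0.014 -0.04 0 0 0 0; 1 0 0 0 0 0 0")

```text
clock: 5.6
position: [0.6235, -0.0987, 0.2597]
ee_rot: [-2.25, -2.19, 0.006]
force: [0.0, 0.8, -3.6]
width: 0.124
gripper_force: 40.0
```

```bash
python3 - <<'E'
from h import *
for n in("top","side"):
    p,d=arm.get_image(n); cv2.imwrite(f"pics/{n}1.png",p); np.save(f"{n}1.npy",d)
print(arm.observe()["position"],arm.observe()["ee_rot"])
cv2.imwrite("pics/v1.png",np.hstack([cv2.resize(cv2.imread("pics/top1.png")[60:300,180:460],(400,343)),cv2.resize(cv2.imread("pics/side1.png")[100:340,140:420],(400,343))]))
E
```

```text
[ 0.62286843 -0.09324243  0.26083545] [-2.24216380e+00 -2.19651115e+00  2.22325189e-03]
```

View pics/v1.png

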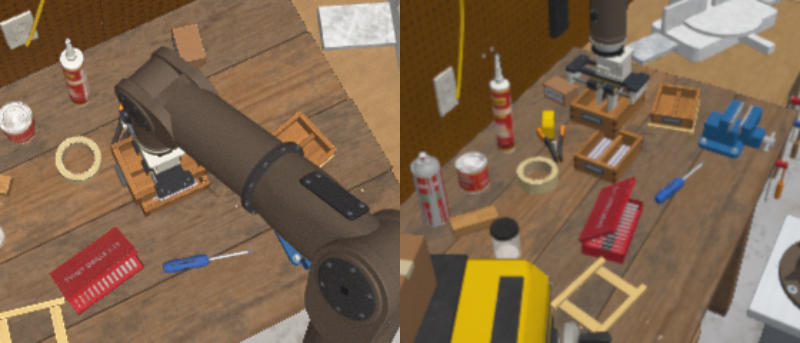

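The deep tray hangs level above the base, pull end to the left. I'll check its position in the hand.

```bash
python3 - <<'E'
from h import *
for n in("side","top"):
  P=cloud(n,np.load(n+"1.npy")); hsv=cv2.cvtColor(cv2.imread(f"pics/{n}1.png"),cv2.COLOR_BGR2HSV)
  w=(hsv[...,1]>110)&(hsv[...,0]>4)&(hsv[...,0]<20)
  for nm,z,c in(("tray",.232,(.625,-.108)),("base",.05,(.6255,-.1315))):
    S=P[w&(abs(P[...,2]-z)<.006)&(np.hypot(P[...,0]-c[0],P[...,1]-c[1])<.12)]
    if len(S)<30: print(n,nm,len(S));continue
    yy=S[:,1]; 
    print(n,nm,len(S),"ymax %.4f ymin %.4f xmin %.4f xmax %.4f z %.4f"%(*np.percentile(yy,[99,1]),*np.percentile(S[:,0],[1,99]),S[:,2].mean()),[np.round(a,3) for a in cv2.minAreaRect((S[:,:2]*1000).astype(np.float32))])
E
```

```text
side tray 208 ymax -0.0174 ymin -0.1050 xmin 0.5581 xmax 0.6821 z 0.2307 [array([620.319, -62.048]), array([124.994,  93.867]), np.float64(1.005)]
side base 282 ymax -0.0458 ymin -0.2063 xmin 0.5634 xmax 0.6897 z 0.0494 [array([ 626.41 , -127.093]), array([164.582, 128.009]), np.float64(88.758)]
top tray 278 ymax -0.0269 ymin -0.1725 xmin 0.5563 xmax 0.6823 z 0.2308 [array([ 619.573, -102.244]), array([149.443, 126.207]), np.float64(88.645)]
top base 172 ymax -0.0517 ymin -0.2107 xmin 0.5618 xmax 0.5866 z 0.0499 [array([ 574.074, -130.945]), array([160.449,  22.767]), np.float64(88.639)]
```

send_rows(motion="1 0.005 -0.004 -0.05 0 0 0; 1 0 0 -0.045 0 0 0; 1 0 0 0 0 0 0; 1 0 0 0 0 0 0")

```text
clock: 6.2
position: [0.6293, -0.0958, 0.1693]
ee_rot: [2.241, 2.201, 0.002]
force: [0.9, -0.3, -2.3]
width: 0.128
gripper_force: 40.0
```

send_rows(motion="1 -0.001 -0.001 -0.022 0 0 0; 1 0 0 -0.006 0 0 0; 1 0 0 0 0 0 0")

```text
clock: 6.58
position: [0.6282, -0.0981, 0.141]
ee_rot: [2.243, 2.199, 0.001]
force: [0.5, -0.2, -3.6]
width: 0.128
gripper_force: 40.0
```

send_rows(motion="1 0 0 -0.003 0 0 0; 1 0 0 0 0 0 0")

```text
clock: 6.82
position: [0.6279, -0.0983, 0.1372]
ee_rot: [2.243, 2.199, 0.001]
force: [0.2, 0.0, -3.9]
width: 0.125
gripper_force: 40.0
```

send_rows(motion="1 0 0 -0.002 0 0 0; 1 0 0 -0.001 0 0 0; 1 0 0 0 0 0 0")

```text
clock: 7.2
position: [0.628, -0.0993, 0.1354]
ee_rot: [2.243, 2.196, -0.001]
force: [-4.3, -3.2, 11.2]
width: 0.13
gripper_force: 40.0
```

send_rows(motion="0.57 0 0 0 0 0 0; 0.57 0 0 0 0 0 0; 0.57 0 0 0.003 0 0 0; 0.57 0 0 0 0 0 0; 0.57 0 0.02 0 0 0 0")

```text
clock: 7.82
position: [0.6277, -0.0795, 0.1365]
ee_rot: [2.247, 2.195, -0.001]
force: [-0.3, 0.4, -0.3]
width: 0.428
gripper_force: 0.0
```

send_rows(motion="0.57 0 0.012 0 0 0 0; 0.57 0 0.006 0 0 0 0; 0.57 0 0 0 0 0 0")

```text
clock: 8.2
position: [0.6277, -0.0595, 0.1368]
ee_rot: [-2.242, -2.201, -0.0]
force: [-0.2, 0.1, -0.1]
width: 0.43
gripper_force: 0.0
```

send_rows(motion="0.57 0 0.006 0 0 0 0; 0.57 0 0.003 0 0 0 0; 0.57 0 0.002 0 0 0 0; 0.57 0 0 0 0 0 0")

```text
clock: 8.7
position: [0.6277, -0.0499, 0.1367]
ee_rot: [2.244, 2.198, -0.001]
force: [-1.0, -2.3, 0.1]
width: 0.432
gripper_force: 1.2
```

send_rows(motion="0.57 0 0.002 0 0 0 0; 0.57 0 0.002 0 0 0 0; 0.57 0 0 0 0 0 0")

```text
clock: 9.07
position: [0.6277, -0.0451, 0.1368]
ee_rot: [-2.243, -2.199, -0.0]
force: [0.2, -1.5, 0.5]
width: 0.429
gripper_force: 1.0
```

send_rows(motion="0.57 0 0.002 0 0 0 0; 0.57 0 0.002 0 0 0 0; 0.57 0 0 0 0 0 0")

```text
clock: 9.45
position: [0.6277, -0.041, 0.1368]
ee_rot: [-2.243, -2.199, -0.0]
force: [-0.6, -1.8, 1.1]
width: 0.426
gripper_force: 0.8
```

send_rows(motion="0.57 0 0.002 0 0 0 0; 0.57 0 0.001 0 0 0 0; 0.57 0 0 0 0 0 0")

```text
clock: 9.82
position: [0.6278, -0.0382, 0.1368]
ee_rot: [-2.243, -2.199, -0.0]
force: [-0.7, -0.7, 0.5]
width: 0.432
gripper_force: 0.9
```

send_rows(motion="0.57 0 0.002 0 0 0 0; 0.57 0 0.002 0 0 0 0; 0.57 0 0 0 0 0 0")

```text
clock: 10.2
position: [0.6277, -0.034, 0.1368]
ee_rot: [-2.243, -2.199, -0.0]
force: [-0.4, -1.5, 0.6]
width: 0.43
gripper_force: 0.8
```

send_rows(motion="0.57 0 0.002 0 0 0 0; 0.57 0 0.001 0 0 0 0; 0.57 0 0 0 0 0 0")

```text
clock: 10.58
position: [0.6277, -0.0312, 0.1368]
ee_rot: [-2.243, -2.199, -0.0]
force: [1.0, -1.5, 0.6]
width: 0.427
gripper_force: 0.9
```

send_rows(motion="0.57 0 0.002 0 0 0 0; 0.57 0 0.001 0 0 0 0; 0.57 0 0 0 0 0 0")

```text
clock: 10.95
position: [0.6278, -0.0276, 0.1369]
ee_rot: [-2.243, -2.2, -0.001]
force: [1.0, -1.0, -0.6]
width: 0.43
gripper_force: 0.0
```

send_rows(motion="0.57 0 0.002 0 0 0 0; 0.57 0 0.001 0 0 0 0; 0.57 0 0 0 0 0 0")

```text
clock: 11.32
position: [0.6278, -0.0252, 0.1369]
ee_rot: [2.243, 2.199, 0.0]
force: [0.0, -0.1, -0.5]
width: 0.431
gripper_force: 0.1
```

send_rows(motion="0.57 0 0.002 0 0 0 0; 0.57 0 0.001 0 0 0 0; 0.57 0 0 0 0 0 0")

```text
clock: 11.7
position: [0.6277, -0.0225, 0.1368]
ee_rot: [2.244, 2.199, -0.0]
force: [-0.4, -1.3, 0.6]
width: 0.432
gripper_force: 1.2
```

```bash
cat > chk.py <<'E'
from h import *
import sys
def rimfit(n,P,img,z,c,r=.106,tol=.012):
    hsv=cv2.cvtColor(img,cv2.COLOR_BGR2HSV); w=(hsv[...,1]>100)&(hsv[...,0]>4)&(hsv[...,0]<20)
    m=w&(abs(P[...,2]-z)<tol)&(np.hypot(P[...,0]-c[0],P[...,1]-c[1])<r)
    return P[m]
E
python3 - <<'E'
from chk import *
for n in("top","side"):
    p,d=arm.get_image(n); cv2.imwrite(f"pics/{n}2.png",p); np.save(f"{n}2.npy",d); P=cloud(n,d)
    S=rimfit(n,P,p,.104,(.627,-.08)); 
    for lo in np.arange(-.18,.04,.02):
        q=S[(S[:,1]>lo)&(S[:,1]<=lo+.02)]
        if len(q)>5: print(n,"y%.2f"%lo,len(q),"p90 z %.4f"%np.percentile(q[:,2],85))
    print("ymax",np.percentile(S[:,1],99.5),"ymin",np.percentile(S[:,1],.5))
print(arm.observe()["position"],arm.observe()["force"])
E
```

```text
top y-0.12 24 p90 z 0.1023
top y-0.10 23 p90 z 0.1014
top y-0.08 15 p90 z 0.1015
ymax -0.06815591352474218 ymin -0.12503837437233048
side y-0.16 33 p90 z 0.1035
side y-0.14 6 p90 z 0.0992
side y-0.04 19 p90 z 0.1020
side y-0.02 93 p90 z 0.1014
side y-0.00 45 p90 z 0.1022
ymax 0.004859716348504999 ymin -0.15840813966273673
[ 0.62772214 -0.02252813  0.13676346] [-0.30258156 -2.46112944  0.9379363 ]
```

The rim is level at about z=0.102, so the deep tray has dropped and lies flat, about 50 mm out. I'll retreat and go for the shallow tray. I'll grip it a half turn round, because its visible pull must be turned from left to right. The height at which it makes contact on placing will confirm the orientation: contact 8 mm early means it is right.

send_rows(motion="0.57 0 -0.02 0 0 0 0; 0.57 0 0 0.05 0 0 0; 0.57 0 0 0.06 0 0 0; 0.57 -0.01 -0.04 0.02 0 0 -10; 0.57 -0.01 -0.04 0 0 0 -10.5")

```text
clock: 12.42
position: [0.6083, -0.1238, 0.2692]
ee_rot: [2.602, 1.756, 0.005]
force: [0.1, 0.2, -0.8]
width: 0.427
gripper_force: 0.0
```

send_rows(motion="0.57 -0.01 -0.04 0 0 0 -10.5; 0.57 -0.01 -0.04 0 0 0 -10.5; 0.57 -0.01 -0.04 0 0 0 -10.5; 0.57 -0.01 -0.04 0 0 0 -10.5; 0.57 -0.01 -0.04 0 0 0 -10.5")

```text
clock: 13.05
position: [0.5567, -0.3247, 0.2668]
ee_rot: [-3.113, -0.423, -0.0]
force: [-0.0, 1.1, -0.2]
width: 0.435
gripper_force: 0.0
```

send_rows(motion="0.57 -0.01 -0.04 0 0 0 -10.5; 0.57 0 -0.04 0 0 0 -10.5; 0.57 0 0 0 0 0 -10.5; 0.57 0 0 0 0 0 -10.5; 0.57 0 0 0 0 0 -10.5")

```text
clock: 13.68
position: [0.547, -0.4033, 0.2665]
ee_rot: [-2.979, 0.997, 0.0]
force: [0.7, -0.1, -0.7]
width: 0.428
gripper_force: 0.0
```

send_rows(motion="0.57 0 0 0 0 0 -10.5; 0.57 0 0 0 0 0 -10.5; 0.57 0 0 0 0 0 -10.5; 0.57 0 0 0 0 0 0; 0.57 0 0 0 0 0 0")

```text
clock: 14.3
position: [0.5474, -0.4027, 0.2667]
ee_rot: [-2.606, 1.755, 0.0]
force: [0.4, -0.1, 0.6]
width: 0.43
gripper_force: 0.0
```

```bash
cat > st.py <<'E'
from h import *
from scipy.spatial.transform import Rotation as Ro
s=arm.observe();R=Ro.from_rotvec(s["ee_rot"]).as_matrix()
print(s["position"].round(4),"tool y ang %.3f"%np.arctan2(R[1,1],R[0,1]),"z",R[:,2].round(3),s["force"].round(1),s["joints"].round(2))
E
python3 st.py
```

```text
[ 0.5474 -0.4027  0.2667] tool y ang -2.756 z [-0.  0. -1.] [ 0.4 -0.1  0.6] [ 0.61  0.55 -0.08  1.45  0.05  1.15 -2.24]
```

send_rows(motion="0.57 0.001 -0.006 -0.05 0 0 -8.6; 0.57 0 0 -0.06 0 0 0; 0.57 0 0 -0.05 0 0 0; 0.57 0 0 0 0 0 0; 0.57 0 0 0 0 0 0")

```text
clock: 14.92
position: [0.5496, -0.4092, 0.1088]
ee_rot: [-2.464, 1.949, -0.004]
force: [0.1, -0.2, 0.7]
width: 0.429
gripper_force: 0.0
```

```bash
python3 st.py
```

```text
[ 0.5496 -0.4092  0.1088] tool y ang -2.909 z [ 0.002 -0.001 -1.   ] [ 0.1 -0.2  0.7] [ 0.59  0.71 -0.05  1.58  0.04  0.85 -2.38]
```

send_rows(motion="0.57 -0.001 0 -0.016 0 0 0; 0.57 0 0 0 0 0 0; 1 0 0 0 0 0 0; 1 0 0 0 0 0 0; 1 0 0 0 0 0 0", force=40)

```text
clock: 15.55
position: [0.5482, -0.4084, 0.0912]
ee_rot: [-2.463, 1.95, -0.002]
force: [3.5, -0.2, -0.8]
width: 0.151
gripper_force: 0.9
```

send_rows(motion="1 0 0 0 0 0 0; 1 0 0 0 0 0 0")

```text
clock: 15.8
position: [0.5483, -0.4083, 0.0911]
ee_rot: [-2.463, 1.95, -0.002]
force: [2.6, 0.3, 2.9]
width: 0.131
gripper_force: 40.0
```

```bash
python3 st.py
```

```text
[ 0.5483 -0.4083  0.0911] tool y ang -2.910 z [ 0.001 -0.    -1.   ] [2.6 0.3 2.9] [ 0.59  0.73 -0.05  1.6   0.04  0.82 -2.38]
```

send_rows(motion="1 0 0 0.05 0 0 0; 1 0 0 0.06 0 0 0; 1 0 0 0.06 0 0 0; 1 0 0 0.02 0 0 0; 1 0 0 0 0 0 0")

```text
clock: 16.42
position: [0.5477, -0.4088, 0.2819]
ee_rot: [2.462, -1.951, 0.003]
force: [0.1, -0.2, -4.8]
width: 0.125
gripper_force: 40.0
```

```bash
python3 st.py; python3 - <<'E'
from chk import *
p,d=arm.get_image("top"); P=cloud("top",d); S=rimfit("top",P,p,.104,(.627,-.08),.13)
cv2.imwrite("pics/top3.png",p);print(arm.observe()["position"])
import numpy as np
q=S[(S[:,2]>.094)];print(len(q),cv2.minAreaRect((q[:,:2]*1000).astype(np.float32)),np.percentile(q[:,2],[10,50,90]))
p,d=arm.get_image("side"); P=cloud("side",d); S=rimfit("side",P,p,.100,(.627,-.08),.13);q=S[(S[:,2]>.094)&(S[:,2]<.108)]
print(len(q),cv2.minAreaRect((q[:,:2]*1000).astype(np.float32)));cv2.imwrite("pics/side3.png",p)
# flatness along y
for lo in np.arange(-.16,.02,.03):
    k=q[(q[:,1]>lo)&(q[:,1]<=lo+.03)]
    if len(k)>5: print("y%.2f %.4f"%(lo,np.median(k[:,2])))
E
```

```text
[ 0.5477 -0.4088  0.2819] tool y ang -2.911 z [ 0.001 -0.001 -1.   ] [ 0.1 -0.2 -4.8] [ 0.59  0.54 -0.04  1.42  0.03  1.18 -2.37]
[ 0.54709331 -0.40830765  0.27993054]
593 ((623.7587890625, -80.44647216796875), (159.73094177246094, 125.61133575439453), 88.66252136230469) [0.09586489 0.09949397 0.10386835]
374 ((624.5831298828125, -77.13147735595703), (166.59002685546875, 126.48667907714844), 88.66453552246094)
y-0.16 0.0988
y-0.13 0.0996
y-0.10 0.0994
y-0.07 0.0997
y-0.04 0.0992
y-0.01 0.0995
```

send_rows(motion="1 0 0 0 0 0 10.4; 1 0 0 0 0 0 10.4; 1 0.01 0.03 0 0 0 10.4; 1 0.01 0.03 0 0 0 10.4; 1 0.01 0.03 0 0 0 10.4")

```text
clock: 17.15
position: [0.5769, -0.3171, 0.278]
ee_rot: [-3.07, 0.664, 0.007]
force: [0.0, -0.6, -4.1]
width: 0.123
gripper_force: 40.0
```

send_rows(motion="1 0.01 0.03 0 0 0 10.4; 1 0.01 0.03 0 0 0 10.4; 1 0.01 0.03 0 0 0 10.4; 1 0.01 0.03 0 0 0 10.4; 1 0.01 0.03 0 0 0 10.4")

```text
clock: 17.77
position: [0.6269, -0.1674, 0.2781]
ee_rot: [-3.049, -0.749, 0.006]
force: [0.5, -1.2, -3.4]
width: 0.128
gripper_force: 40.0
```

send_rows(motion="1 0 0.03 0 0 0 10.4; 1 0 0.03 0 0 0 10.4; 1 0 0 0 0 0 10.4; 1 0 0 0 0 0 10.4; 1 0 0 0 0 0 10")

```text
clock: 18.4
position: [0.6267, -0.1084, 0.2782]
ee_rot: [-2.418, -2.001, 0.004]
force: [-0.4, 0.7, -3.6]
width: 0.127
gripper_force: 40.0
```

send_rows(motion="1 0 0 0 0 0 0; 1 0 0 0 0 0 0")

```text
clock: 18.65
position: [0.6273, -0.1085, 0.2795]
ee_rot: [-2.429, -1.989, 0.002]
force: [-0.6, 0.5, -3.8]
width: 0.125
gripper_force: 40.0
```

```bash
python3 st.py
```

```text
[ 0.6273 -0.1085  0.2795] tool y ang -0.198 z [-0.002  0.001 -1.   ] [-0.6  0.5 -3.8] [ 0.55  0.57 -0.73  1.51  0.39  1.21 -0.44]
```

send_rows(motion="1 0 0.0035 0 0 0 10; 1 0 0 -0.05 0 0 0; 1 0 0 0 0 0 0; 1 0 0 0 0 0 0")

```text
clock: 19.15
position: [0.6281, -0.1048, 0.2319]
ee_rot: [2.245, 2.197, 0.001]
force: [0.1, -0.5, -3.0]
width: 0.128
gripper_force: 40.0
```

```bash
python3 st.py; python3 - <<'E'
from chk import *
z=arm.observe()["position"][2]-.039
for n in("top","side"):
    p,d=arm.get_image(n); P=cloud(n,d); cv2.imwrite(f"pics/{n}4.png",p)
    for nm,zz,c in(("shal",z,(.627,-.105)),("deep",.0995,(.624,-.08))):
        S=rimfit(n,P,p,zz,c,.115,.006)
        if len(S)>20: print(n,nm,len(S),"x",np.percentile(S[:,0],[1,99]).round(4),"y",np.percentile(S[:,1],[1,99]).round(4),cv2.minAreaRect((S[:,:2]*1000).astype(np.float32)))
E
python3 -c "
import cv2,numpy as np
cv2.imwrite('pics/v4.png',np.hstack([cv2.resize(cv2.imread('pics/%s4.png'%n)[a:a+180,b:b+210],(400,343)) for n,a,b in(('top',90,200),('side',110,200))]))"
```

```text
[ 0.6281 -0.1048  0.2319] tool y ang -0.021 z [ 0.001  0.    -1.   ] [ 0.1 -0.5 -3. ] [ 0.56  0.62 -0.75  1.57  0.46  1.13 -0.32]
top shal 328 x [0.561  0.6872] y [-0.1819 -0.0253] ((623.9580688476562, -105.28558349609375), (159.6881561279297, 125.2165756225586), 88.65776062011719)
top deep 280 x [0.5611 0.6861] y [-1.518e-01 -1.000e-04] ((623.5767822265625, -79.28147888183594), (156.89466857910156, 124.99920654296875), 88.58849334716797)
side shal 246 x [0.5632 0.6882] y [-0.1566 -0.0193] ((625.5350952148438, -92.59527587890625), (127.23210144042969, 153.56277465820312), 0.011227473616600037)
side deep 281 x [0.5619 0.6882] y [-0.1538  0.0047] ((625.1398315429688, -75.55171203613281), (161.4195098876953, 126.84183502197266), 89.51019287109375)
```

View pics/v4.png

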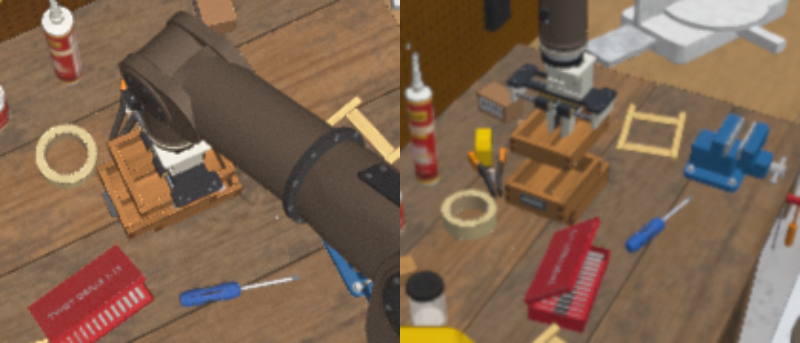

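The shallow tray is level and in line over the deep one, about 25 mm to the right. Its left face is now plain, so the pull is on the right. Lowering it now.

send_rows(motion="1 0 0.001 -0.03 0 0 0; 1 0 0 -0.01 0 0 0; 1 0 0 0 0 0 0; 1 0 0 0 0 0 0")

```text
clock: 19.75
position: [0.6284, -0.1038, 0.192]
ee_rot: [2.243, 2.198, 0.002]
force: [0.6, -0.6, -1.5]
width: 0.126
gripper_force: 40.0
```

send_rows(motion="1 0 0 -0.003 0 0 0; 1 0 0 0 0 0 0; 1 0 0 0 0 0 0")

```text
clock: 20.12
position: [0.6277, -0.1039, 0.1879]
ee_rot: [2.244, 2.199, 0.0]
force: [-1.2, 0.3, -3.6]
width: 0.127
gripper_force: 40.0
```

send_rows(motion="1 0 0 -0.002 0 0 0; 1 0 0 0 0 0 0; 1 0 0 0 0 0 0")

```text
clock: 20.5
position: [0.6277, -0.1039, 0.1857]
ee_rot: [-2.243, -2.199, 0.0]
force: [1.0, -0.1, -2.4]
width: 0.125
gripper_force: 40.0
```

send_rows(motion="1 0 0 -0.002 0 0 0; 1 0 0 0 0 0 0; 1 0 0 0 0 0 0")

```text
clock: 20.88
position: [0.6279, -0.1035, 0.1843]
ee_rot: [2.243, 2.199, 0.001]
force: [-2.5, 2.9, 4.6]
width: 0.124
gripper_force: 40.0
```

Contact came at TCP z=0.1845, which is the bar-on-wall height, so the orientation is confirmed. I'll release and push outward (−y) from inside the pull-end wall.

send_rows(motion="0.57 0 0 0 0 0 0; 0.57 0 0 0 0 0 0; 0.57 0 0 0.003 0 0 0; 0.57 0 0 0 0 0 0; 0.57 0 -0.02 0 0 0 0")

```text
clock: 21.5
position: [0.6279, -0.1227, 0.1871]
ee_rot: [-2.24, -2.202, -0.002]
force: [-0.5, -0.7, -0.2]
width: 0.428
gripper_force: 0.0
```

send_rows(motion="0.57 0 -0.02 0 0 0 0; 0.57 0 -0.01 0 0 0 0; 0.57 0 -0.003 0 0 0 0; 0.57 0 0 0 0 0 0")

```text
clock: 22.0
position: [0.6277, -0.1569, 0.1867]
ee_rot: [-2.244, -2.199, -0.0]
force: [0.4, 0.2, 0.4]
width: 0.434
gripper_force: 0.0
```

send_rows(motion="0.57 0 -0.003 0 0 0 0; 0.57 0 -0.002 0 0 0 0; 0.57 0 0 0 0 0 0")

```text
clock: 22.38
position: [0.6278, -0.1613, 0.1869]
ee_rot: [-2.243, -2.2, -0.001]
force: [-0.1, 2.6, -0.4]
width: 0.426
gripper_force: 1.1
```

send_rows(motion="0.57 0 -0.002 0 0 0 0; 0.57 0 -0.002 0 0 0 0; 0.57 0 -0.002 0 0 0 0; 0.57 0 0 0 0 0 0")

```text
clock: 22.88
position: [0.6276, -0.1688, 0.1867]
ee_rot: [2.244, 2.198, -0.001]
force: [-0.1, -1.0, 0.2]
width: 0.432
gripper_force: 0.0
```

send_rows(motion="0.57 0 -0.002 0 0 0 0; 0.57 0 -0.001 0 0 0 0; 0.57 0 0 0 0 0 0")

```text
clock: 23.25
position: [0.6277, -0.1708, 0.1867]
ee_rot: [-2.243, -2.199, -0.0]
force: [0.1, 0.9, -0.1]
width: 0.431
gripper_force: 0.9
```

send_rows(motion="0.57 0 -0.001 0 0 0 0; 0.57 0 -0.001 0 0 0 0; 0.57 0 0 0 0 0 0")

```text
clock: 23.62
position: [0.6277, -0.1731, 0.1867]
ee_rot: [2.244, 2.199, -0.0]
force: [0.1, 1.7, -0.7]
width: 0.427
gripper_force: 0.6
```

```bash
cat > fl.py <<'E'
from chk import *
for n in("top","side"):
    p,d=arm.get_image(n); P=cloud(n,d); S=rimfit(n,P,p,.138,(.626,-.125),.13,.012)
    print(n,len(S),"y",np.percentile(S[:,1],[.5,99.5]).round(4),[("%.2f"%lo,len(k),round(float(np.percentile(k,85)),4)) for lo in np.arange(-.22,0,.02) if len(k:=S[(S[:,1]>lo)&(S[:,1]<=lo+.02)][:,2])>4])
    for nm,z,c in(("S",.1375,(.626,-.125)),("D",.0995,(.624,-.08))):
        S=rimfit(n,P,p,z,c,.12,.006); 
        if len(S)>20: print("  ",nm,len(S),cv2.minAreaRect((S[:,:2]*1000).astype(np.float32)))
    cv2.imwrite(f"pics/{n}_{arm.observe()['clock']:.1f}.png",p)
E
python3 fl.py; python3 st.py
```

```text
top 524 y [-0.1495 -0.0364] [('-0.16', 37, 0.1394), ('-0.14', 64, 0.1393), ('-0.12', 72, 0.1403), ('-0.10', 69, 0.1418), ('-0.08', 72, 0.1393), ('-0.06', 162, 0.1406), ('-0.04', 48, 0.1392)]
   S 386 ((624.3660888671875, -94.207275390625), (114.3172607421875, 125.39665222167969), 88.79633331298828)
   D 629 ((623.8170776367188, -80.69930267333984), (160.0294647216797, 126.38168334960938), 88.7693862915039)
side 471 y [-0.1938 -0.0314] [('-0.20', 62, 0.1395), ('-0.18', 44, 0.1394), ('-0.16', 38, 0.1381), ('-0.14', 40, 0.1382), ('-0.12', 37, 0.1393), ('-0.10', 34, 0.1396), ('-0.08', 38, 0.1388), ('-0.06', 64, 0.1394), ('-0.04', 114, 0.1395)]
   S 338 ((624.7716064453125, -113.68890380859375), (164.9727020263672, 126.7232666015625), 89.0096664428711)
   D 329 ((624.88232421875, -89.60200500488281), (194.295654296875, 126.44071197509766), 88.91944885253906)
[ 0.6277 -0.1731  0.1867] tool y ang -0.020 z [-0. -0. -1.] [ 0.2  1.1 -1.4] [ 0.64  0.69 -0.73  1.58  0.5   1.07 -0.24]
```

The shallow tray's rim is level at z≈0.139 along its whole length, about 35 mm out. I'll retreat and do a last check.

send_rows(motion="0.57 0 -0.001 0 0 0 0; 0.57 0 -0.001 0 0 0 0; 0.57 0 0 0 0 0 0")

```text
clock: 24.1
position: [0.6277, -0.1747, 0.1867]
ee_rot: [-2.243, -2.199, -0.0]
force: [0.4, 2.1, -1.4]
width: 0.427
gripper_force: 1.1
```

send_rows(motion="0.57 0 0.02 0 0 0 0; 0.57 0 0 0.03 0 0 0; 0.57 0 0 0.06 0 0 0; 0.57 -0.03 -0.05 0.06 0 0 0; 0.57 -0.04 -0.06 0.04 0 0 0")

```text
clock: 24.72
position: [0.5757, -0.2359, 0.3547]
ee_rot: [2.237, 2.201, 0.003]
force: [0.3, -1.1, -0.3]
width: 0.429
gripper_force: 0.0
```

send_rows(motion="0.57 -0.05 -0.06 0 0 0 0; 0.57 -0.05 -0.06 0 0 0 0; 0.57 -0.05 -0.06 0 0 0 0; 0.57 0 0 0 0 0 0; 0.57 0 0 0 0 0 0")

```text
clock: 25.35
position: [0.4555, -0.3807, 0.3522]
ee_rot: [2.243, 2.199, 0.001]
force: [-0.5, 0.4, 0.6]
width: 0.427
gripper_force: 0.0
```

```bash
python3 fl.py; python3 - <<'E'
import glob,cv2,os,numpy as np
a=sorted(glob.glob("pics/top_*.png"),key=os.path.getmtime)[-1];b=sorted(glob.glob("pics/side_*.png"),key=os.path.getmtime)[-1]
cv2.imwrite("pics/v5.png",np.hstack([cv2.resize(cv2.imread(f)[y:y+180,x:x+210],(400,343)) for f,y,x in((a,90,200),(b,110,200))]))
E
```

```text
top 781 y [-0.1997 -0.0388] [('-0.20', 198, 0.1408), ('-0.18', 66, 0.1405), ('-0.16', 63, 0.1404), ('-0.14', 67, 0.1399), ('-0.12', 60, 0.1401), ('-0.10', 64, 0.1404), ('-0.08', 64, 0.1389), ('-0.06', 173, 0.1415), ('-0.04', 25, 0.1402)]
   S 627 ((623.90478515625, -119.37374877929688), (160.94874572753906, 125.58157348632812), 88.54019165039062)
   D 767 ((622.9489135742188, -88.95805358886719), (195.77650451660156, 124.95033264160156), 88.14896392822266)
side 529 y [-0.1968 -0.0332] [('-0.20', 128, 0.1397), ('-0.18', 40, 0.1402), ('-0.16', 38, 0.1391), ('-0.14', 37, 0.14), ('-0.12', 35, 0.1403), ('-0.10', 46, 0.139), ('-0.08', 33, 0.1389), ('-0.06', 77, 0.1397), ('-0.04', 94, 0.1385)]
   S 377 ((624.5199584960938, -115.4889144897461), (168.31033325195312, 126.27080535888672), 88.55899810791016)
   D 323 ((624.7169189453125, -92.44671630859375), (195.72021484375, 129.20318603515625), 88.43881225585938)
```

View pics/v5.png

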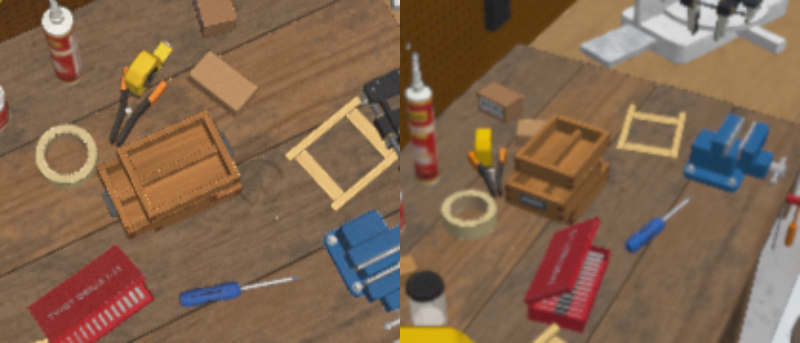

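The last view shows the shallow tray flat, its pull to the right, about 39 mm out. The deep tray stands about 51 mm out to the left, and the jar, tape and screwdriver are where they were. I'm handing the job in.

```bash
python3 -c "
from cell import arm
print(arm.sign_off())"
```

```text
the job is handed in; nothing more can be done
None
```

I stacked both trays flat with their grooves over the walls beneath and handed the job in at about 25 s. The deep tray's pull end is about 51 mm out to the left and the shallow tray's about 39 mm out to the right, after I turned the shallow tray half round because its pull faced left rather than right as the task text said; no verdict came back.

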